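Brush out the dirt trap and hold its knurled cap home

ROBOT

A 6-joint arm with a two-finger parallel gripper is mounted at the origin on the work surface. World frame = base frame: x ahead of the robot, y to its left, z up, the work surface at z = 0. Lengths are in m, angles in rad, forces in N, time in s.
With the tool pointing down it reaches from about 0.35 to 0.775 m from the base axis. Payload 5.5 kg.
Tool frame: the origin (TCP) lies between the finger pads, 19 mm behind the fingertips; this is the grasp point; z points along the fingers, y is the line along which they close (so a half turn about z gives the same grasp; the last joint's range is limited). The gripper opens to 85 mm and grips with 20 to 120 N. Pads are 22 mm wide; open, the fingers measure 114 mm over their backs; the gripper's body (76 mm by 85 mm) begins 54 mm behind the grasp point. The pads swing forward as they close: fully open they stand 13 mm farther back than shut.
Start: joints at [-1.391, 0.313, 0.046, 1.304, 0, 1.431], TCP at [0.181, -0.546, 0.25] pointing down, gripper open.
Joint ranges: [-2.76, 2.76], [-0.86, 1.69], [-1.03, 1.26], [-2.2, 2.34], [-1.47, 1.5], [-3.14, 3.14]. Speed limits (rad/s): [2.57, 2.57, 3.14, 3.14, 3.14, 3.14].

INTERFACE

Orientations are given as a unit quaternion [w, x, y, z].
In Python, from workcell import env gives the robot as it stands.
- The arm moves only by the tool arm_command, never from a script. Its argument "rows" is a list of rows, each an object with "delta_pos": the shift along the tool's x, y, z scaled (see below), a list of three; "rot": the turn, a rotation vector about the tool's x, y, z scaled (see below), a list of three; "fingers": the closure, from 0 (fully open) to 1 (shut). A call has 1 to 20 rows; each row shifts and turns the commanded pose from where the row before left it, along the tool's axes as they then stand; what a row does not reach is not made up. The controller multiplies each number of a shift by 0.02 m and each number of a turn by 360 degrees. A row lasts 1/10 s, in which the tool goes at most 50 mm and 8.59 degrees, less where a joint would pass 70% of its speed; a pose out of reach is approached as far as the arm can. A call with a number of a shift or a turn outside -1 to 1 is refused whole. A call with a gripper value outside its range is refused whole. The fingers move at their own pace and stop on an object; "squeeze" is the grip in N (left out, the last holds). Time passes only in rows, so rows that do not move let the fingers close. It gives the time, the measured TCP pose, the force and the opening at its end, in the units of the state.
- env.get_state(): the state, without advancing time (a new reading comes with each control period).
- env.read_camera(name): name is "scene" or "top"; returns (picture, depth): 420x560x3 uint8, blue, green, red; 420x560 float32, m along the optical axis (not along the pixel's ray), 0 where there is no reading.
- env.get_calibration(name): a dict with "mtx" (3x3 intrinsics, pixels), "R" (3x3) and "t" (3): a world point X has camera coordinates R X + t. Camera axes: x right, y down, z forward; pixel columns grow to the right and rows downward; lengths in m; the calibration is good to about 2 mm. A picture is of the moment at which its call begins. get_calibration takes no time and is no camera call.
- env.hand_in(): hands the job in, once; it reports no verdict.
The state is a dict: "clock": time; "joint_pos": joint angles; "qvel": joint speeds; "tau": joint torques, N m; "tcp_pos": TCP position; "orientation": TCP orientation; "wrist_force": force on the tool from outside, world axes, zero at the start; "ft_torque": the same for the moment, N m; "finger_gap": finger opening in m.
Only numpy, scipy, OpenCV 4.12 (cv2) and the standard library are available. Lean on these libraries where they do the work, as an engineer would, in place of code of your own. Each camera call takes 0.05 s, during which the arm holds its last target. There are 200 camera calls.

TASK

Take the tube brush from its stand and scrub out the vacuum line's dirt trap: twice push the bristles right down to the bottom of its bore and draw them back up to the mouth, then put the brush back standing in its stand and let go of it. Then set the loose knurled cap on the trap's neck, turn it until the keyways hidden inside it drop over the neck's four pins, and push it down against its spring until it sits flush on the trap's shoulder. Finish while still gripping the cap and holding it pushed home (I will slip in the locking clip), and leave everything else on the bench where it is.

Things in the scene. Friction and masses are not known exactly. Their poses are not given: they have to be found in the camera images.
- trap: Dirt trap of a vacuum line: upright round aluminium pot, open on top, fixed on a 110 x 96 mm steel plate. Origin: on its axis at the bench surface, z up. Rim 110 mm up; bore 36 mm wide, its floor 15 mm up. Body 52 mm across; below 70 mm a hose fitting sticks out on the +x side and a small gauge on the -x side, within 56 mm of the axis. Does not move.
- trap_mouth (a point): Centre of the trap's rim, 110 mm above the bench. The top 25 mm of the trap is a neck 44 mm across with a slightly bevelled rim, over which the cap goes.
- trap_shoulder (a point): On the trap's axis at the height of its flat shoulder (62 mm across, at the neck's foot), 85 mm above the bench: where the cap's origin is when the cap is home.
- trap_pin (a point): Outer end of one of the neck's four steel pins, the one on the trap's +x side, 27 mm from the axis, 96 mm above the bench. The four pins stick 5 mm out of the neck along the trap's +x, -x, +y and -y axes and are 5.6 mm thick.
- cap: Knurled aluminium cap: plain round collar 62 mm across (1 mm more over the knurling), 46 mm high, 0.16 to 0.26 kg, closed on top, open below. Starts loose on the bench, mouth down. Origin: centre of its lower edge, z up. Bore 48 mm, so 2 mm play all round on the neck. Inside its crown is a sprung seal disc.
- cap_keyway (a point): On the lower edge of the cap at one of its four keyways, the one on the cap's +x side, 26 mm from its axis. Keyways run up inside along the cap's +x, -x, +y, -y axes, about 9.5 mm wide, unseen from outside, one every 90 degrees: turned into line with the trap's axes to about 4 degrees they drop over the pins, and then the cap cannot turn.
- cap_grip (a point): On the cap's axis, 34 mm above its lower edge: a good TCP height to grip its 62 mm diameter from above. Out of line the cap rests on the pins, lower edge 99 mm above the bench. In line it goes down 14 mm; left alone it stops 6 mm above the shoulder on its spring, which pushes back with 2 N there and 10 N when home.
- brush: Tube brush, straight, 190 mm long, 50 to 100 g: round white bristle head 26 mm across and 60 mm long (stiff, flat lower end), thin 5.6 mm steel stem, wooden handle 18 mm across over the top 76 mm. Starts upright in its stand, bristles down. Origin: centre of the lower end of the bristles; z runs up along the brush to the handle.
- brush_grip (a point): On the brush's axis in the handle, 170 mm above the lower end (20 mm below the handle's top): where to grip it from above.
- stand: Brush stand, fixed: an open steel tube, 36 mm bore, 42 mm outside, its top 86 mm above the bench, on an 84 x 84 x 6 mm foot plate. Origin: on its axis on the bench surface. The brush stands on its inner floor.
- stand_floor (a point): Centre of the stand's inner floor, 6 mm above the bench: where the lower end of the brush stands.
- contactor: Bystander: grey and black contactor, 74 x 45 x 80 mm. Origin under its centre.
- breaker: Bystander: white three-pole circuit breaker, 82 x 54 x 68 mm (78 over its toggle). Origin under its centre.
- driver: Bystander: screwdriver with a black handle, lying.
- gland: Bystander: grey cable gland, 28 mm across, 38 mm high.
- ferrules: Bystander: clear open sorting box for ferrules, 75 x 110 x 28 mm.
- spray: Bystander: white spray can, 52 mm across, 154 mm high.
- spanner: Bystander: steel spanner, lying.
Not all that is in view belongs to the job. What is shaped like the brush but yellow is not meant. Leave any red look-alike of the cap alone.

How it is judged:
On the way, in this order (a step that is already met when the one before it is completed fails the run):
1. brush in the fingers, bristles down at the bottom of the trap's bore (lower end within 13 mm of the bore floor) (z of brush in the frame of trap below 0.028 m and horizontal distance between brush and trap below 0.02 m and contact force between the fingers and brush above 0.5 N), for 0.02 s.
2. drawn back up until the bristles reach the mouth (lower end 35 mm or more above the bore floor) (z of brush in the frame of trap above 0.05 m and horizontal distance between brush and trap below 0.02 m and angle between brush's own z axis and vertical below 0.2 rad), for 0.02 s.
3. down at the bottom a second time (z of brush in the frame of trap below 0.028 m and horizontal distance between brush and trap below 0.02 m), for 0.02 s.
4. drawn back up to the mouth a second time (all of step 2), for 0.02 s.
5. brush standing in its stand again, let go (z of brush in the frame of stand below 0.02 m and horizontal distance between brush and stand below 0.02 m and angle between brush's own z axis and vertical below 0.3 rad and contact force between the fingers and brush below 0.05 N), for 0.1 s.
6. cap set upright on the neck, around the pins (horizontal distance between cap and trap below 0.006 m and z of cap in the frame of trap below 0.104 m and angle between cap's own z axis and vertical below 0.1 rad), for 0.05 s.
At the end, for the whole second after the job is handed in: Cap held home by the fingers (over 2 N): lower edge within 2.5 mm of the shoulder, within 4 mm of the axis, upright, keyways over the pins, at rest (unheld, the spring lifts it 6 mm). Brush stands inside its tube, lower end within 14 mm of the floor, leaning under 17 degrees (z of cap in the frame of trap between 0.08 and 0.0875 m and horizontal distance between cap and trap below 0.004 m and angle between cap's own z axis and vertical below 0.08 rad and (angle between the x axis of cap and the x axis of trap, either way round below 0.15 rad or angle between the x axis of cap and the x axis of trap, either way round above 1.42 rad) and contact force between the fingers and cap above 2 N and linear speed of cap below 0.02 m/s and z of brush in the frame of stand below 0.02 m and horizontal distance between brush and stand below 0.02 m and angle between brush's own z axis and vertical below 0.3 rad); the arm keeps its last pose, push and grip.
It fails at once if a bystander pushed out of its place (more than 30 mm) (distance of any of contactor, breaker, driver, gland, ferrules, spray, spanner from where it was at the start of the episode above 0.03 m).
It also fails if it takes over 61 s, if anything falls off the work surface, if the arm or the gripper's body presses on something with over 40 N, if the wrist force passes 120 N, or if a joint passes its speed limit or range.

## Working session

There is one attempt and no reset: what is moved stays moved. The work goes in short steps, Python scripts to look and compute and a tool call to move; the robot and the scene stay as the last step left them, time stands still between calls to the robot, and variables do not carry over. Pictures are saved under pics/ and viewed, on a budget of 10 in all, crops included, one or two more only if the job needs it, and the job is handed in when it is done.

Besides the shell and the picture viewer there is one more tool, called after ">>>" as name([rows], argument=value, ...), one row to a line, values as JSON. arm_command: Moves the arm, as the interface text tells. Shifts and turns lie within -1 to 1; 1 stands for 0.02 m of shift or 360 degrees of turn. Its arguments: {"type":"object","properties":{"rows":{"type":"array","items":{"type":"object","properties":{"delta_pos":{"type":"array","items":{"type":"number","minimum":-1,"maximum":1}},"rot":{"type":"array","items":{"type":"number","minimum":-1,"maximum":1}},"fingers":{"type":"number"}}}},"squeeze":{"type":"number"}},"required":["rows"]}

```bash
ls; mkdir -p pics; python3 - <<'E'
from workcell import env
import cv2,numpy as np
for n in ("top","scene"):
    p,d=env.read_camera(n); cv2.imwrite(f"pics/{n}0.png",p); np.save(f"pics/{n}0.npy",d)
    c=env.get_calibration(n); np.savez(f"pics/{n}_cal.npz",**{k:np.array(c[k]) for k in ("mtx","R","t")})
    print(n,c)
print(env.get_state())
E
```

```text
pics
top {'mtx': array([[526.456118  ,   0.        , 279.02990659],
       [  0.        , 526.456118  , 214.08303285],
       [  0.        ,   0.        ,   1.        ]]), 'R': array([[-0.00280163, -0.99998473, -0.00476445],
       [-0.99666608,  0.00318077, -0.08152668],
       [ 0.08154059,  0.00452016, -0.99665977]]), 't': array([0.01152339, 0.52792283, 1.43390243])}
scene {'mtx': array([[487.77321146,   0.        , 276.28067571],
       [  0.        , 487.77321146, 210.61277055],
       [  0.        ,   0.        ,   1.        ]]), 'R': array([[ 0.54582433,  0.83789458,  0.00291131],
       [ 0.61622081, -0.39906162, -0.67898581],
       [-0.56775674,  0.37240099, -0.73414562]]), 't': array([-0.29581053, -0.22908943,  1.47306191])}
{'clock': 0.1, 'joint_pos': array([-1.39061070e+00,  3.13946453e-01,  4.51018653e-02,  1.30357923e+00,
       -6.97331955e-06,  1.43119177e+00]), 'qvel': array([-4.27922938e-06, -1.53095826e-03,  1.81432250e-03,  1.88942206e-03,
       -3.00102455e-04, -5.29258585e-04]), 'tau': array([ 1.83821881e-03, -4.81724989e+01,  2.99244350e+01,  1.27706467e-02,
       -1.70191734e-04,  9.65637469e-06]), 'tcp_pos': array([ 0.18067324, -0.54544384,  0.24918976]), 'orientation': array([-8.13504973e-04,  9.87243665e-01,  1.59214586e-01, -1.99960919e-05]), 'wrist_force': array([ 0.26134295, -0.68243134,  0.46177409]), 'ft_torque': array([-0.03330747, -0.02064357,  0.02237247]), 'finger_gap': 0.08529584058567595}
```

View pics/top0.png

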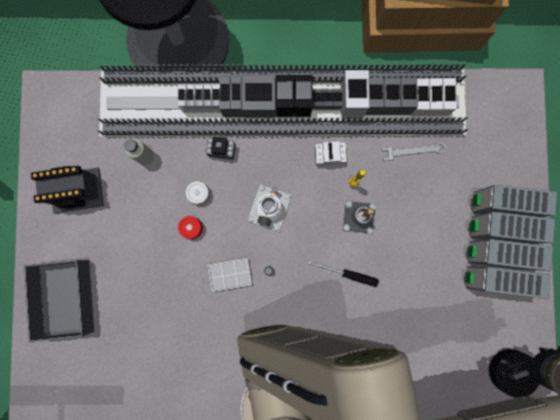

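View pics/scene0.png

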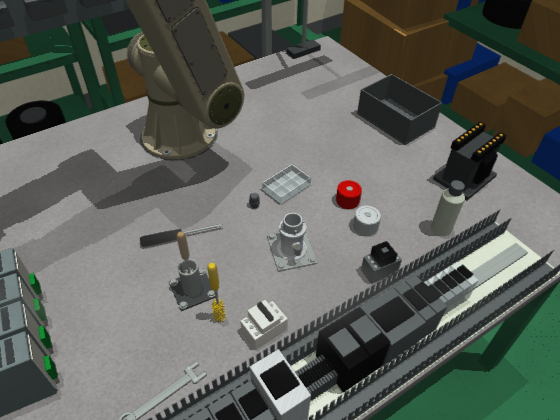

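The top view shows the trap at about (269,207), the cap at (197,192), a red decoy at (190,228), the stand with the brush at (361,216) and a yellow brush at (357,180). I'll enlarge the crops next.

```bash
cat > h.py <<'E'
import numpy as np,cv2
def cal(n): return np.load(f"pics/{n}_cal.npz")
def px(n,X):
    c=cal(n); q=c["mtx"]@(c["R"]@np.array(X,float)+c["t"]); return q[:2]/q[2]
def at_z(n,u,v,z):
    c=cal(n); d=c["R"].T@np.linalg.solve(c["mtx"],[u,v,1]); o=-c["R"].T@c["t"]
    return o+d*(z-o[2])/d[2]
def cloud(n,d):
    c=cal(n); v,u=np.mgrid[:d.shape[0],:d.shape[1]]
    r=np.stack([u,v,np.ones_like(u)],-1)@np.linalg.inv(c["mtx"]).T*d[...,None]
    return (r-c["t"])@c["R"]
E
python3 - <<'E'
from h import *
p=cv2.imread("pics/top0.png")
def crop(p,x,y,w,h,k,g):
    o=cv2.resize(p[y:y+h,x:x+w],None,fx=k,fy=k,interpolation=cv2.INTER_CUBIC)
    for a in range(-(-x//g)*g,x+w,g): cv2.putText(o,str(a),(int((a-x)*k),10),0,.35,(0,0,255),1); cv2.line(o,(int((a-x+.5)*k),12),(int((a-x+.5)*k),18),(0,0,255))
    for a in range(-(-y//g)*g,y+h,g): cv2.putText(o,str(a),(0,int((a-y+.5)*k)+4),0,.35,(0,0,255),1)
    return o
A=crop(p,240,180,60,55,6.6,10); B=crop(p,330,165,60,75,6.6,10)[:363*0+495]
s=cv2.imread("pics/scene0.png")
C=crop(s,255,200,70,75,5.6,10); D=crop(s,160,225,70,100,5.6,10)[:495]
H=max(A.shape[0],B.shape[0]); 
pad=lambda a,h,w:cv2.copyMakeBorder(a,0,h-a.shape[0],0,w-a.shape[1],cv2.BORDER_CONSTANT)
cv2.imwrite("pics/c1.png",np.hstack([pad(A,495,396),pad(B,495,396)]))
cv2.imwrite("pics/c2.png",np.hstack([pad(C,560,392),pad(crop(s,160,225,70,100,5.6,10),560,392)]))
for n in("top","scene"):
    P=cloud(n,np.load(f"pics/{n}0.npy")); np.save(f"pics/{n}_P.npy",P)
P=np.load("pics/top_P.npy")
for u,v in[(269,207),(197,192),(190,228),(361,216),(367,212),(355,182),(269,270),(220,270)]: print(u,v,P[v,u].round(4))
E
```

```text
269 207 [0.5484 0.0378 0.0139]
197 192 [0.5868 0.2332 0.0484]
190 228 [0.4887 0.2512 0.0483]
361 216 [ 0.5191 -0.2109  0.0583]
367 212 [ 0.5188 -0.2062  0.1871]
355 182 [ 0.613  -0.1977  0.0469]
269 270 [0.3746 0.0375 0.0354]
220 270 [ 3.741e-01  1.748e-01 -3.000e-04]
```

View pics/c1.png

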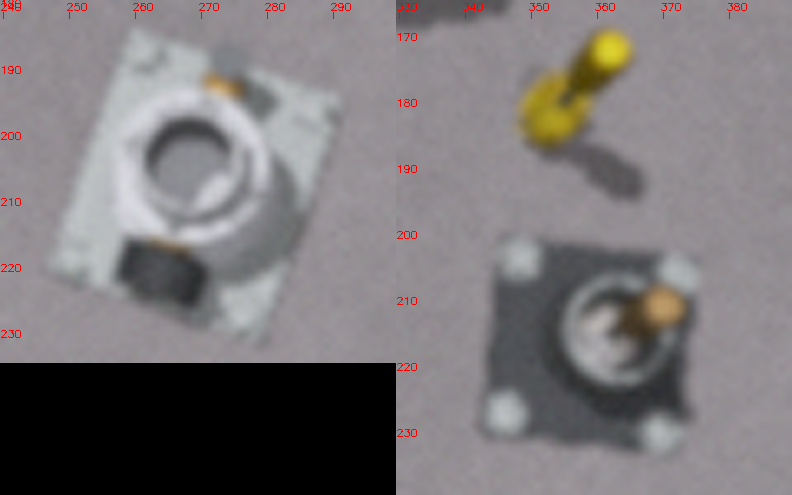

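View pics/c2.png

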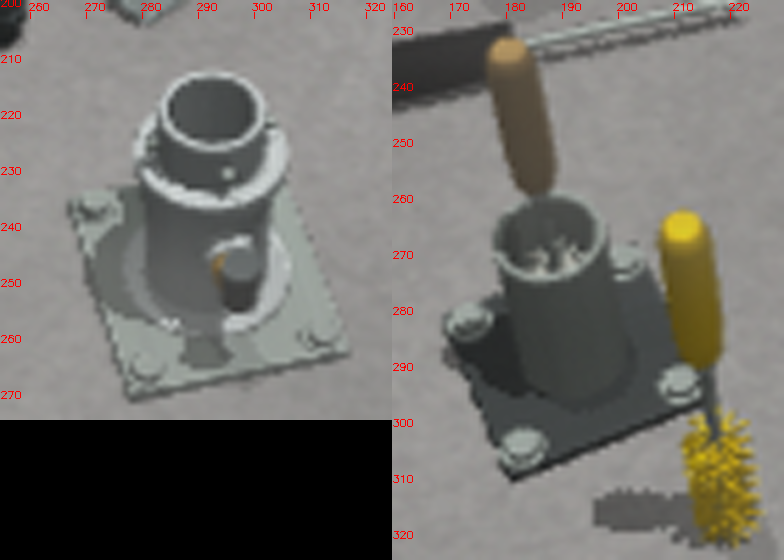

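The brush stands in the stand with its handle top at about (369,210) in the top view. The trap rim centre is near (269,205) and the plate corners are about (258.5,184), (291,194), (280,232.5) and (246.5,221). Next I'll get numbers from depth and corners.

```bash
python3 - <<'E'
from h import *
from scipy.optimize import least_squares
Pt=np.load("pics/top_P.npy").reshape(-1,3);Ps=np.load("pics/scene_P.npy").reshape(-1,3)
def near(P,c,r,z0,z1):
    m=(np.hypot(P[:,0]-c[0],P[:,1]-c[1])<r)&(P[:,2]>z0)&(P[:,2]<z1); return P[m]
def circ(Q,r): 
    f=least_squares(lambda a:np.hypot(Q[:,0]-a[0],Q[:,1]-a[1])-r,Q[:,:2].mean(0),loss="soft_l1",f_scale=.001);return f.x.round(4),np.sqrt((f.fun**2).mean()).round(4)
for nm,P in(("top",Pt),("scene",Ps)):
    print(nm)
    for lab,c,r,z0,z1,rr in(("rim",(.55,.037),.05,.105,.115,.020),("shoulder",(.55,.037),.05,.082,.088,.0265),("cap",(.587,.233),.05,.040,.056,None),("stand",(.515,-.205),.035,.082,.090,.0195),("handle",(.515,-.205),.05,.12,.2,None),("handletop",(.515,-.205),.05,.190,.2,None),("yellow",(.61,-.20),.045,.01,.25,None)):
        Q=near(P,c,r,z0,z1); 
        if len(Q): print(lab,len(Q),Q.mean(0).round(4),Q.min(0).round(4),Q.max(0).round(4),circ(Q,rr) if rr else "")
c=np.array([at_z("top",u,v,.006) for u,v in((258.5,184),(291,194),(280,232.5),(246.5,221))])
print(c.round(4),c.mean(0))
for i in range(4):
    e=c[(i+1)%4]-c[i]; print("edge",np.linalg.norm(e).round(4),np.degrees(np.arctan2(e[1],e[0]))%90)
Q=near(Pt,(.55,.037),.09,.003,.02); print(len(Q),np.median(Q[:,2]),cv2.minAreaRect((Q[:,:2]*1000).astype(np.float32)))
Q=near(Ps,(.55,.037),.09,.003,.02); print(len(Q),np.median(Q[:,2]),cv2.minAreaRect((Q[:,:2]*1000).astype(np.float32)))
for lab,X in(("handle",None),): 
    for z0 in np.arange(.12,.19,.02):
        Q=near(Ps,(.515,-.205),.05,z0,z0+.02); print(z0.round(2),len(Q),Q.mean(0).round(4) if len(Q) else "")
for u,v in((362,214),(369,210),):print(at_z("top",u,v,.086).round(4),at_z("top",u,v,.196).round(4))
E
```

```text
top
rim 73 [0.5467 0.0365 0.11  ] [0.5261 0.0147 0.1053] [0.5685 0.0592 0.1147] (array([0.5466, 0.0366]), np.float64(0.0014))
shoulder 122 [0.546  0.0352 0.0851] [0.5176 0.007  0.082 ] [0.5766 0.0654 0.088 ] (array([0.5474, 0.0367]), np.float64(0.0027))
cap 394 [0.5857 0.2337 0.0458] [0.5542 0.2031 0.04  ] [0.6154 0.2643 0.0539] 
stand 50 [ 0.5179 -0.2092  0.086 ] [ 0.4986 -0.2335  0.0824] [ 0.5408 -0.1932  0.0897] (array([ 0.5196, -0.2139]), np.float64(0.0027))
handle 66 [ 0.5184 -0.2108  0.1816] [ 0.5111 -0.2197  0.1358] [ 0.5286 -0.2044  0.199 ] 
handletop 35 [ 0.5201 -0.213   0.1946] [ 0.5131 -0.2197  0.1903] [ 0.5283 -0.2054  0.199 ] 
yellow 148 [ 0.6137 -0.1947  0.1078] [ 0.6014 -0.2308  0.0102] [ 0.6283 -0.1838  0.1954] 
scene
rim 113 [0.5503 0.038  0.109 ] [0.5285 0.0166 0.1052] [0.5716 0.0617 0.1141] (array([0.5504, 0.0378]), np.float64(0.0016))
shoulder 190 [0.5576 0.032  0.085 ] [0.5198 0.0077 0.082 ] [0.5803 0.0672 0.088 ] (array([0.5507, 0.0369]), np.float64(0.0042))
cap 405 [0.5911 0.2341 0.0454] [0.5586 0.2035 0.0401] [0.6212 0.2685 0.0522] 
stand 106 [ 0.5244 -0.2126 
[... 442 characters left out ...]
77  0.0075  0.006 ]
 [ 0.5101  0.1009  0.006 ]] [0.54691122 0.0380196  0.006     ]
edge 0.0955 72.59159030306316
edge 0.1123 73.89233865935799
edge 0.0989 70.87231660302983
edge 0.1093 72.16316125083932
1119 0.006166780640753202 ((549.6972045898438, 36.658226013183594), (174.47532653808594, 176.7001495361328), 0.06044064462184906)
1034 0.00679031023997372 ((552.2515258789062, 35.970542907714844), (176.36349487304688, 159.24522399902344), 52.12916946411133)
0.12 39 [ 0.5281 -0.214   0.1316]
0.14 53 [ 0.5282 -0.2138  0.15  ]
0.16 63 [ 0.5282 -0.2137  0.17  ]
0.18 82 [ 0.526  -0.2131  0.191 ]
[ 0.5222 -0.2094  0.086 ] [ 0.5132 -0.1925  0.196 ]
[ 0.5327 -0.228   0.086 ] [ 0.5229 -0.2097  0.196 ]
```

Both cameras agree to within about 4 mm in x:

| Item | Position (m) |
|---|---|
| Brush handle axis | about (0.5225, -0.213) |
| Trap | about (0.5485, 0.037), axes turned about -17.4° (mod 90) |
| Cap | about (0.5875, 0.234) |

Heights and sizes match the given ones. I'll keep the starting tool yaw (18.3°) for the brush, because joint 6 has room there.

>>> arm_command([
  {"delta_pos": [0.975,-0.475,0],"fingers": 0},
  {"delta_pos": [0.975,-0.475,0],"fingers": 0},
  {"delta_pos": [0.975,-0.475,0],"fingers": 0},
  {"delta_pos": [0.975,-0.475,0],"fingers": 0},
  {"delta_pos": [0.975,-0.475,0],"fingers": 0},
  {"delta_pos": [0.975,-0.475,0],"fingers": 0},
  {"delta_pos": [0.975,-0.475,0],"fingers": 0},
  {"delta_pos": [0.975,-0.475,0],"fingers": 0},
  {"delta_pos": [0.975,-0.475,0],"fingers": 0},
  {"delta_pos": [0.975,-0.475,0],"fingers": 0},
  {"delta_pos": [0.975,-0.475,0],"fingers": 0},
  {"delta_pos": [0.975,-0.475,0],"fingers": 0},
  {"delta_pos": [0.975,-0.475,0],"fingers": 0},
  {"delta_pos": [0.975,-0.475,0],"fingers": 0},
  {"delta_pos": [0.975,-0.475,0],"fingers": 0},
  {"delta_pos": [0.975,-0.475,0],"fingers": 0},
  {"delta_pos": [0.975,-0.475,0],"fingers": 0},
  {"delta_pos": [0.975,-0.475,0],"fingers": 0},
  {"delta_pos": [0.975,-0.475,0],"fingers": 0},
  {"delta_pos": [0.975,-0.475,0],"fingers": 0},
], squeeze=40)

```text
schema error: expected keys delta_pos, rot, fingers
```

>>> arm_command([
  {"delta_pos": [0.975,-0.475,0],"rot": [0,0,0],"fingers": 0},
  {"delta_pos": [0.975,-0.475,0],"rot": [0,0,0],"fingers": 0},
  {"delta_pos": [0.975,-0.475,0],"rot": [0,0,0],"fingers": 0},
  {"delta_pos": [0.975,-0.475,0],"rot": [0,0,0],"fingers": 0},
  {"delta_pos": [0.975,-0.475,0],"rot": [0,0,0],"fingers": 0},
  {"delta_pos": [0.975,-0.475,0],"rot": [0,0,0],"fingers": 0},
  {"delta_pos": [0.975,-0.475,0],"rot": [0,0,0],"fingers": 0},
  {"delta_pos": [0.975,-0.475,0],"rot": [0,0,0],"fingers": 0},
  {"delta_pos": [0.975,-0.475,0],"rot": [0,0,0],"fingers": 0},
  {"delta_pos": [0.975,-0.475,0],"rot": [0,0,0],"fingers": 0},
  {"delta_pos": [0.975,-0.475,0],"rot": [0,0,0],"fingers": 0},
  {"delta_pos": [0.975,-0.475,0],"rot": [0,0,0],"fingers": 0},
  {"delta_pos": [0.975,-0.475,0],"rot": [0,0,0],"fingers": 0},
  {"delta_pos": [0.975,-0.475,0],"rot": [0,0,0],"fingers": 0},
  {"delta_pos": [0.975,-0.475,0],"rot": [0,0,0],"fingers": 0},
  {"delta_pos": [0.975,-0.475,0],"rot": [0,0,0],"fingers": 0},
  {"delta_pos": [0.975,-0.475,0],"rot": [0,0,0],"fingers": 0},
  {"delta_pos": [0.975,-0.475,0],"rot": [0,0,0],"fingers": 0},
  {"delta_pos": [0.97,-0.47,0],"rot": [0,0,0],"fingers": 0},
  {"delta_pos": [0,0,0],"rot": [0,0,0],"fingers": 0},
], squeeze=40)

```text
clock: 2.1
tcp_pos: [0.4768, -0.2565, 0.2495]
orientation: [-0.001, 0.987, 0.161, -0.0]
wrist_force: [-0.6, 0.0, 0.5]
finger_gap: 0.0852
```

>>> arm_command([
  {"delta_pos": [0.95,-0.45,0],"rot": [0,0,0],"fingers": 0},
  {"delta_pos": [0.95,-0.45,0],"rot": [0,0,0],"fingers": 0},
  {"delta_pos": [0.95,-0.45,0],"rot": [0,0,0],"fingers": 0},
  {"delta_pos": [0,0,0],"rot": [0,0,0],"fingers": 0},
  {"delta_pos": [0,0,0],"rot": [0,0,0],"fingers": 0},
])

```text
clock: 2.6
tcp_pos: [0.5208, -0.2148, 0.2496]
orientation: [-0.0, 0.987, 0.159, -0.001]
wrist_force: [0.3, -0.6, -0.4]
finger_gap: 0.0854
```

```bash
python3 - <<'E'
from h import *
from workcell import env
s=env.get_state(); print(s["tcp_pos"].round(4),s["joint_pos"].round(3),s["wrist_force"].round(2))
p,d=env.read_camera("scene"); P=cloud("scene",d)
cv2.imwrite("pics/s1.png",cv2.resize(p[120:350,80:387],None,fx=2.6,fy=2.6,interpolation=cv2.INTER_CUBIC))
E
```

```text
[ 0.5208 -0.2148  0.2496] [-5.330e-01  2.910e-01  1.500e-02  1.295e+00 -1.000e-03  2.288e+00] [ 0.29 -0.57 -0.37]
```

View pics/s1.png

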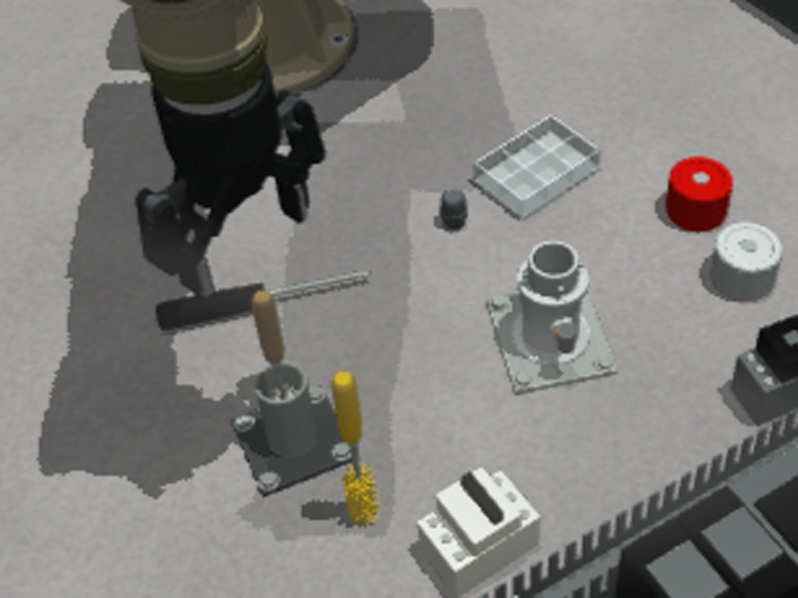

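The gripper is open above the brush handle (handle at about (265,325) in this crop) and nothing is in the way. I'll descend and grip.

>>> arm_command([
  {"delta_pos": [0.1,-0.06,0.92],"rot": [0,0,0],"fingers": 0},
  {"delta_pos": [0,0,0.92],"rot": [0,0,0],"fingers": 0},
  {"delta_pos": [0,0,0.92],"rot": [0,0,0],"fingers": 0},
  {"delta_pos": [0,0,0.92],"rot": [0,0,0],"fingers": 0},
  {"delta_pos": [0,0,0],"rot": [0,0,0],"fingers": 0.3},
  {"delta_pos": [0,0,0],"rot": [0,0,0],"fingers": 0.6},
  {"delta_pos": [0,0,0],"rot": [0,0,0],"fingers": 1},
  {"delta_pos": [0,0,0],"rot": [0,0,0],"fingers": 1},
  {"delta_pos": [0,0,0],"rot": [0,0,0],"fingers": 1},
  {"delta_pos": [0,0,0],"rot": [0,0,0],"fingers": 1},
], squeeze=40)

```text
clock: 3.65
tcp_pos: [0.5234, -0.2132, 0.1776]
orientation: [0.001, 0.987, 0.159, 0.001]
wrist_force: [0.4, -0.7, 4.6]
finger_gap: 0.0173
```

>>> arm_command([
  {"delta_pos": [0,0,-0.95],"rot": [0,0,0],"fingers": 1},
  {"delta_pos": [0,0,-0.95],"rot": [0,0,0],"fingers": 1},
  {"delta_pos": [0,0,-0.95],"rot": [0,0,0],"fingers": 1},
  {"delta_pos": [0,0,-0.95],"rot": [0,0,0],"fingers": 1},
  {"delta_pos": [0,0,-0.95],"rot": [0,0,0],"fingers": 1},
  {"delta_pos": [0,0,-0.95],"rot": [0,0,0],"fingers": 1},
  {"delta_pos": [0,0,-0.95],"rot": [0,0,0],"fingers": 1},
  {"delta_pos": [0.43,-0.96,0],"rot": [0,0,0],"fingers": 1},
  {"delta_pos": [0.43,-0.96,0],"rot": [0,0,0],"fingers": 1},
  {"delta_pos": [0.43,-0.96,0],"rot": [0,0,0],"fingers": 1},
  {"delta_pos": [0.43,-0.96,0],"rot": [0,0,0],"fingers": 1},
  {"delta_pos": [0.43,-0.96,0],"rot": [0,0,0],"fingers": 1},
  {"delta_pos": [0.43,-0.96,0],"rot": [0,0,0],"fingers": 1},
  {"delta_pos": [0.43,-0.96,0],"rot": [0,0,0],"fingers": 1},
  {"delta_pos": [0.43,-0.96,0],"rot": [0,0,0],"fingers": 1},
  {"delta_pos": [0.43,-0.96,0],"rot": [0,0,0],"fingers": 1},
  {"delta_pos": [0.43,-0.96,0],"rot": [0,0,0],"fingers": 1},
  {"delta_pos": [0.42,-0.95,0],"rot": [0,0,0],"fingers": 1},
  {"delta_pos": [0.4,-0.94,0],"rot": [0,0,0],"fingers": 1},
  {"delta_pos": [0,0,0],"rot": [0,0,0],"fingers": 1},
])

```text
clock: 5.65
tcp_pos: [0.5476, 0.0396, 0.3093]
orientation: [-0.0, 0.987, 0.161, -0.0]
wrist_force: [0.7, 0.3, -0.9]
finger_gap: 0.0165
```

```bash
python3 - <<'E'
from h import *
from workcell import env
p,d=env.read_camera("scene"); P=cloud("scene",d)
s=env.get_state(); t=s["tcp_pos"]; print(t.round(4),s["wrist_force"].round(2),s["finger_gap"])
q=px("scene",[t[0],t[1],.11]).astype(int); print(q,px("scene",[t[0],t[1],.14]))
x0=q[0]-55;y0=q[1]-95
cv2.imwrite("pics/s2.png",cv2.resize(p[y0:y0+145,x0:x0+110],None,fx=4,fy=4,interpolation=cv2.INTER_CUBIC)); print(x0,y0)
F=P.reshape(-1,3);
for a in np.arange(.13,.26,.01):
    m=(np.hypot(F[:,0]-t[0],F[:,1]-t[1])<.03)&(abs(F[:,2]-a)<.005); Q=F[m]
    if len(Q):print(a.round(3),len(Q),Q.min(0).round(4),Q.max(0).round(4),Q.mean(0).round(4))
E
```

```text
[0.5476 0.0385 0.3092] [-0.16 -0.25 -0.5 ] 0.01708526920868252
[292 218] [292.50744507 209.68371344]
237 123
0.14 24 [0.5328 0.0281 0.1368] [0.5583 0.0525 0.1445] [0.5487 0.039  0.1409]
0.15 34 [0.5362 0.0295 0.1452] [0.5592 0.0519 0.1549] [0.5505 0.0394 0.1498]
0.16 33 [0.5404 0.0285 0.155 ] [0.5585 0.0521 0.1648] [0.5502 0.0404 0.1599]
0.17 34 [0.5356 0.0272 0.1653] [0.5588 0.0537 0.1749] [0.549  0.0388 0.1702]
0.18 35 [0.5323 0.0278 0.1755] [0.5591 0.0527 0.185 ] [0.5494 0.0393 0.1802]
0.19 35 [0.5324 0.0298 0.185 ] [0.5592 0.0529 0.1944] [0.5481 0.0399 0.1896]
0.2 34 [0.5343 0.0286 0.1952] [0.5593 0.0502 0.2045] [0.5484 0.0401 0.1984]
0.21 9 [0.5466 0.0373 0.2062] [0.5489 0.0428 0.214 ] [0.5475 0.04   0.2099]
0.22 10 [0.545  0.0371 0.216 ] [0.5501 0.0416 0.2249] [0.5482 0.0394 0.2201]
0.23 10 [0.546  0.0367 0.2255] [0.5499 0.0415 0.234 ] [0.5479 0.0388 0.2296]
0.24 6 [0.5477 0.0383 0.2354] [0.5487 0.0414 0.2416] [0.5482 0.0397 0.2384]
0.25 12 [0.5458 0.0343 0.2458] [0.5541 0.0444 0.2547] [0.5499 0.0382 0.2501]
```

View pics/s2.png

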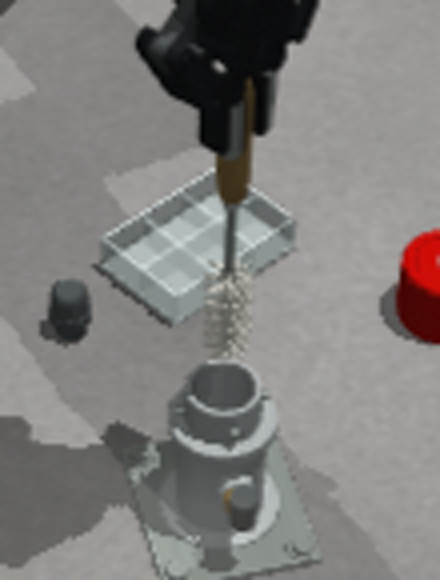

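The brush hangs straight above the trap mouth (bristles at about (228,320), mouth at (223,385) in the crop). I'll apply a small centring correction and push down.

>>> arm_command([
  {"delta_pos": [0.1,0.1,0.5],"rot": [0,0,0],"fingers": 1},
  {"delta_pos": [0,0,0.9],"rot": [0,0,0],"fingers": 1},
  {"delta_pos": [0,0,0.9],"rot": [0,0,0],"fingers": 1},
  {"delta_pos": [0,0,0.9],"rot": [0,0,0],"fingers": 1},
  {"delta_pos": [0,0,0.9],"rot": [0,0,0],"fingers": 1},
  {"delta_pos": [0,0,0.9],"rot": [0,0,0],"fingers": 1},
  {"delta_pos": [0,0,0.85],"rot": [0,0,0],"fingers": 1},
  {"delta_pos": [0,0,0],"rot": [0,0,0],"fingers": 1},
  {"delta_pos": [0,0,0],"rot": [0,0,0],"fingers": 1},
])

```text
clock: 6.6
tcp_pos: [0.55, 0.0354, 0.192]
orientation: [-0.0, 0.987, 0.159, -0.001]
wrist_force: [-0.2, 0.1, -0.7]
finger_gap: 0.0173
```

>>> arm_command([
  {"delta_pos": [0,0,-0.9],"rot": [0,0,0],"fingers": 1},
  {"delta_pos": [0,0,-0.9],"rot": [0,0,0],"fingers": 1},
  {"delta_pos": [0,0,-0.9],"rot": [0,0,0],"fingers": 1},
  {"delta_pos": [0,0,0],"rot": [0,0,0],"fingers": 1},
  {"delta_pos": [0,0,0],"rot": [0,0,0],"fingers": 1},
  {"delta_pos": [0,0,0.9],"rot": [0,0,0],"fingers": 1},
  {"delta_pos": [0,0,0.9],"rot": [0,0,0],"fingers": 1},
  {"delta_pos": [0,0,0.9],"rot": [0,0,0],"fingers": 1},
  {"delta_pos": [0,0,0],"rot": [0,0,0],"fingers": 1},
  {"delta_pos": [0,0,0],"rot": [0,0,0],"fingers": 1},
])

```text
clock: 7.6
tcp_pos: [0.5497, 0.0362, 0.1917]
orientation: [-0.0, 0.987, 0.159, -0.001]
wrist_force: [0.6, 0.2, 0.0]
finger_gap: 0.017
```

>>> arm_command([
  {"delta_pos": [0,0,-0.98],"rot": [0,0,0],"fingers": 1},
  {"delta_pos": [0,0,-0.98],"rot": [0,0,0],"fingers": 1},
  {"delta_pos": [0,0,-0.98],"rot": [0,0,0],"fingers": 1},
  {"delta_pos": [0,0,-0.98],"rot": [0,0,0],"fingers": 1},
  {"delta_pos": [0,0,-0.98],"rot": [0,0,0],"fingers": 1},
  {"delta_pos": [0,0,-0.98],"rot": [0,0,0],"fingers": 1},
  {"delta_pos": [-0.43,0.95,0],"rot": [0,0,0],"fingers": 1},
  {"delta_pos": [-0.43,0.95,0],"rot": [0,0,0],"fingers": 1},
  {"delta_pos": [-0.43,0.95,0],"rot": [0,0,0],"fingers": 1},
  {"delta_pos": [-0.43,0.95,0],"rot": [0,0,0],"fingers": 1},
  {"delta_pos": [-0.43,0.95,0],"rot": [0,0,0],"fingers": 1},
  {"delta_pos": [-0.43,0.95,0],"rot": [0,0,0],"fingers": 1},
  {"delta_pos": [-0.43,0.95,0],"rot": [0,0,0],"fingers": 1},
  {"delta_pos": [-0.43,0.95,0],"rot": [0,0,0],"fingers": 1},
  {"delta_pos": [-0.43,0.95,0],"rot": [0,0,0],"fingers": 1},
  {"delta_pos": [-0.43,0.95,0],"rot": [0,0,0],"fingers": 1},
  {"delta_pos": [-0.43,0.95,0],"rot": [0,0,0],"fingers": 1},
  {"delta_pos": [-0.43,0.95,0],"rot": [0,0,0],"fingers": 1},
  {"delta_pos": [0,0,0],"rot": [0,0,0],"fingers": 1},
  {"delta_pos": [0,0,0],"rot": [0,0,0],"fingers": 1},
])

```text
clock: 9.6
tcp_pos: [0.5241, -0.213, 0.3107]
orientation: [0.0, 0.987, 0.159, 0.0]
wrist_force: [0.0, 0.3, -0.9]
finger_gap: 0.0169
```

>>> arm_command([
  {"delta_pos": [-0.04,0,0.94],"rot": [0,0,0],"fingers": 1},
  {"delta_pos": [0,0,0.94],"rot": [0,0,0],"fingers": 1},
  {"delta_pos": [0,0,0.94],"rot": [0,0,0],"fingers": 1},
  {"delta_pos": [0,0,0.94],"rot": [0,0,0],"fingers": 1},
  {"delta_pos": [0,0,0.94],"rot": [0,0,0],"fingers": 1},
  {"delta_pos": [0,0,0.94],"rot": [0,0,0],"fingers": 1},
  {"delta_pos": [0,0,0.92],"rot": [0,0,0],"fingers": 1},
  {"delta_pos": [0,0,0],"rot": [0,0,0],"fingers": 1},
  {"delta_pos": [0,0,0],"rot": [0,0,0],"fingers": 1},
])

```text
clock: 10.5
tcp_pos: [0.5234, -0.212, 0.1792]
orientation: [-0.0, 0.987, 0.16, 0.0]
wrist_force: [0.2, 0.4, 0.0]
finger_gap: 0.0168
```

>>> arm_command([
  {"delta_pos": [0,0,0.07],"rot": [0,0,0],"fingers": 1},
  {"delta_pos": [0,0,0],"rot": [0,0,0],"fingers": 1},
  {"delta_pos": [0,0,0],"rot": [0,0,0],"fingers": 0.65},
  {"delta_pos": [0,0,0],"rot": [0,0,0],"fingers": 0.5},
  {"delta_pos": [0,0,0],"rot": [0,0,0],"fingers": 0.2},
  {"delta_pos": [0,0,0],"rot": [0,0,0],"fingers": 0},
  {"delta_pos": [0,0,0],"rot": [0,0,0],"fingers": 0},
  {"delta_pos": [0,0,-0.9],"rot": [0,0,0],"fingers": 0},
  {"delta_pos": [0,0,-0.9],"rot": [0,0,0],"fingers": 0},
  {"delta_pos": [0,0,-0.9],"rot": [0,0,0],"fingers": 0},
  {"delta_pos": [0,0,-0.9],"rot": [0,0,0],"fingers": 0},
])

```text
clock: 11.6
tcp_pos: [0.5232, -0.2129, 0.2501]
orientation: [-0.0, 0.987, 0.159, -0.0]
wrist_force: [0.3, -0.0, -0.5]
finger_gap: 0.0855
```

```bash
python3 - <<'E'
from h import *
from workcell import env
s=env.get_state(); print(s["clock"],s["tcp_pos"].round(4),s["finger_gap"])
p,d=env.read_camera("scene"); F=cloud("scene",d).reshape(-1,3)
for z in (.13,.15,.17,.19):
    Q=F[(np.hypot(F[:,0]-.523,F[:,1]+.213)<.03)&(abs(F[:,2]-z)<.01)]; print(z,len(Q),Q.mean(0).round(4) if len(Q) else "",Q[:,2].max() if len(Q) else "")
# cap mask: bright top seen in both initial images
P=np.load("pics/scene_P.npy").reshape(-1,3)
from scipy.optimize import least_squares
def side(P,c,r,z0,z1):
    m=(np.hypot(P[:,0]-c[0],P[:,1]-c[1])<r+.012)&(P[:,2]>z0)&(P[:,2]<z1);Q=P[m]
    f=least_squares(lambda a:np.hypot(Q[:,0]-a[0],Q[:,1]-a[1])-r,c,loss="soft_l1",f_scale=.001);return len(Q),f.x.round(4)
print("cap side",side(P,(.5875,.234),.0312,.008,.038),"red",side(P,(.49,.252),.0312,.008,.038))
print("trap body",side(P,(.5504,.0378),.026,.035,.078),"neck",side(P,(.5504,.0378),.022,.089,.107))
for n in("top","scene"):
    P=np.load(f"pics/{n}_P.npy");m=(np.hypot(P[...,0]-.5875,P[...,1]-.234)<.045)&(P[...,2]>.041)
    k,_=max(((c,cv2.contourArea(c)) for c in cv2.findContours(m.astype(np.uint8),0,1)[0]),key=lambda a:a[1])
    (u,v),ax,an=cv2.fitEllipse(k); print(n,(u,v),ax,at_z(n,u,v,.046).round(4))
E
```

```text
11.6 [ 0.5232 -0.2129  0.2501] 0.08552483324649651
0.13 39 [ 0.5287 -0.2138  0.131 ] 0.13984596433698593
0.15 55 [ 0.5289 -0.2143  0.1499] 0.15993081692311098
0.17 60 [ 0.5292 -0.2135  0.1698] 0.17970127163558802
0.19 82 [ 0.5269 -0.2132  0.1907] 0.19929320521221966
cap side (209, array([0.5885, 0.2366])) red (194, array([0.4932, 0.2562]))
trap body (215, array([0.5509, 0.0389])) neck (193, array([0.5508, 0.0378]))
top (196.90101623535156, 192.47251892089844) (21.648181915283203, 21.81707763671875) [0.5859 0.2338 0.046 ]
scene (367.6725158691406, 215.02928161621094) (18.56485939025879, 25.368831634521484) [0.5914 0.2339 0.046 ]
```

The brush is upright and back in its stand (handle points match the start to within 1 mm). Next I move over the cap.

>>> arm_command([
  {"delta_pos": [0.48,-0.965,0],"rot": [0,0,0],"fingers": 0},
  {"delta_pos": [0.48,-0.965,0],"rot": [0,0,0],"fingers": 0},
  {"delta_pos": [0.48,-0.965,0],"rot": [0,0,0],"fingers": 0},
  {"delta_pos": [0.48,-0.965,0],"rot": [0,0,0],"fingers": 0},
  {"delta_pos": [0.48,-0.965,0],"rot": [0,0,0],"fingers": 0},
  {"delta_pos": [0.48,-0.965,0],"rot": [0,0,0],"fingers": 0},
  {"delta_pos": [0.48,-0.965,0],"rot": [0,0,0],"fingers": 0},
  {"delta_pos": [0.48,-0.965,0],"rot": [0,0,0],"fingers": 0},
  {"delta_pos": [0.48,-0.965,0],"rot": [0,0,0],"fingers": 0},
  {"delta_pos": [0.48,-0.965,0],"rot": [0,0,0],"fingers": 0},
  {"delta_pos": [0.48,-0.965,0],"rot": [0,0,0],"fingers": 0},
  {"delta_pos": [0.48,-0.965,0],"rot": [0,0,0],"fingers": 0},
  {"delta_pos": [0.48,-0.965,0],"rot": [0,0,0],"fingers": 0},
  {"delta_pos": [0.48,-0.965,0],"rot": [0,0,0],"fingers": 0},
  {"delta_pos": [0.48,-0.965,0],"rot": [0,0,0],"fingers": 0},
  {"delta_pos": [0.48,-0.965,0],"rot": [0,0,0],"fingers": 0},
  {"delta_pos": [0.48,-0.965,0],"rot": [0,0,0],"fingers": 0},
  {"delta_pos": [0.48,-0.965,0],"rot": [0,0,0],"fingers": 0},
  {"delta_pos": [0.48,-0.965,0],"rot": [0,0,0],"fingers": 0},
  {"delta_pos": [0.48,-0.965,0],"rot": [0,0,0],"fingers": 0},
])

```text
clock: 13.65
tcp_pos: [0.5842, 0.2147, 0.2487]
orientation: [0.0, 0.987, 0.159, -0.0]
wrist_force: [0.9, 0.1, 0.8]
finger_gap: 0.0854
```

>>> arm_command([
  {"delta_pos": [0.5,-0.95,0.8],"rot": [0,0,0],"fingers": 0},
  {"delta_pos": [0,0,0.9],"rot": [0,0,0],"fingers": 0},
  {"delta_pos": [0,0,0.9],"rot": [0,0,0],"fingers": 0},
  {"delta_pos": [0,0,0.9],"rot": [0,0,0],"fingers": 0},
  {"delta_pos": [0,0,0.9],"rot": [0,0,0],"fingers": 0},
  {"delta_pos": [0,0,0.9],"rot": [0,0,0],"fingers": 0},
  {"delta_pos": [0,0,0.9],"rot": [0,0,0],"fingers": 0},
  {"delta_pos": [0,0,0],"rot": [0,0,0],"fingers": 0},
])

```text
clock: 14.45
tcp_pos: [0.5856, 0.2344, 0.1219]
orientation: [0.0, 0.987, 0.159, -0.003]
wrist_force: [0.1, 0.7, 0.4]
finger_gap: 0.0856
```

>>> arm_command([
  {"delta_pos": [0.12,0,0.9],"rot": [0,0,0],"fingers": 0},
  {"delta_pos": [0,0,0.9],"rot": [0,0,0],"fingers": 0},
  {"delta_pos": [0,0,0.9],"rot": [0,0,0],"fingers": 0},
  {"delta_pos": [0,0,0.9],"rot": [0,0,0],"fingers": 0},
  {"delta_pos": [0,0,0.7],"rot": [0,0,0],"fingers": 0},
  {"delta_pos": [0,0,0],"rot": [0,0,0],"fingers": 0},
  {"delta_pos": [0,0,0],"rot": [0,0,0],"fingers": 0.15},
  {"delta_pos": [0,0,0],"rot": [0,0,0],"fingers": 0.4},
  {"delta_pos": [0,0,0],"rot": [0,0,0],"fingers": 0.4},
  {"delta_pos": [0,0,0],"rot": [0,0,0],"fingers": 0.4},
], squeeze=20)

```text
clock: 15.45
tcp_pos: [0.591, 0.2359, 0.0408]
orientation: [0.0, 0.987, 0.159, 0.001]
wrist_force: [-0.7, -1.0, 4.0]
finger_gap: 0.0614
```

>>> arm_command([
  {"delta_pos": [0,0,0],"rot": [0,0,0],"fingers": 0.12},
  {"delta_pos": [0,0,0],"rot": [0,0,0],"fingers": 0.12},
  {"delta_pos": [0,0,0],"rot": [0,0,0],"fingers": 0.12},
])

```text
clock: 15.75
tcp_pos: [0.5897, 0.2358, 0.0392]
orientation: [-0.0, 0.987, 0.159, -0.0]
wrist_force: [-0.3, 0.1, -0.1]
finger_gap: 0.0754
```

>>> arm_command([
  {"delta_pos": [0,0,0.25],"rot": [0,0,-0.0225],"fingers": 0.12},
  {"delta_pos": [0,0,0],"rot": [0,0,-0.0225],"fingers": 0.12},
  {"delta_pos": [0,0,0],"rot": [0,0,-0.0225],"fingers": 0.12},
  {"delta_pos": [0,0,0],"rot": [0,0,-0.0225],"fingers": 0.12},
  {"delta_pos": [0,0,0],"rot": [0,0,-0.0225],"fingers": 0.12},
  {"delta_pos": [0,0,0],"rot": [0,0,-0.0225],"fingers": 0.12},
  {"delta_pos": [0,0,0],"rot": [0,0,-0.0225],"fingers": 0.12},
  {"delta_pos": [0,0,0],"rot": [0,0,-0.0225],"fingers": 0.12},
  {"delta_pos": [0,0,0],"rot": [0,0,-0.0225],"fingers": 0.12},
  {"delta_pos": [0,0,0],"rot": [0,0,-0.0225],"fingers": 0.12},
  {"delta_pos": [0,0,0],"rot": [0,0,-0.0225],"fingers": 0.12},
  {"delta_pos": [0,0,0],"rot": [0,0,0],"fingers": 0.12},
  {"delta_pos": [0,0,0],"rot": [0,0,0],"fingers": 0.4},
  {"delta_pos": [0,0,0],"rot": [0,0,0],"fingers": 0.4},
  {"delta_pos": [0,0,0],"rot": [0,0,0],"fingers": 0.4},
  {"delta_pos": [0,0,0],"rot": [0,0,0],"fingers": 0.4},
], squeeze=50)

```text
clock: 17.35
tcp_pos: [0.5899, 0.2358, 0.0346]
orientation: [-0.0, 0.592, 0.806, -0.0]
wrist_force: [-1.8, 0.4, 3.3]
finger_gap: 0.0605
```

>>> arm_command([
  {"delta_pos": [0,0,-0.9],"rot": [0,0,0],"fingers": 0.4},
  {"delta_pos": [0,0,-0.9],"rot": [0,0,0],"fingers": 0.4},
  {"delta_pos": [0,0,-0.9],"rot": [0,0,0],"fingers": 0.4},
  {"delta_pos": [0,0,-0.9],"rot": [0,0,0],"fingers": 0.4},
  {"delta_pos": [0,0,-0.9],"rot": [0,0,0],"fingers": 0.4},
  {"delta_pos": [0,0,-0.9],"rot": [0,0,0],"fingers": 0.4},
  {"delta_pos": [0,0,-0.9],"rot": [0,0,0],"fingers": 0.4},
  {"delta_pos": [0,0,-0.9],"rot": [0,0,0],"fingers": 0.4},
  {"delta_pos": [-0.89,-0.49,0],"rot": [0,0,0],"fingers": 0.4},
  {"delta_pos": [-0.89,-0.49,0],"rot": [0,0,0],"fingers": 0.4},
  {"delta_pos": [-0.89,-0.49,0],"rot": [0,0,0],"fingers": 0.4},
  {"delta_pos": [-0.89,-0.49,0],"rot": [0,0,0],"fingers": 0.4},
  {"delta_pos": [-0.89,-0.49,0],"rot": [0,0,0],"fingers": 0.4},
  {"delta_pos": [-0.89,-0.49,0],"rot": [0,0,0],"fingers": 0.4},
  {"delta_pos": [-0.89,-0.49,0],"rot": [0,0,0],"fingers": 0.4},
  {"delta_pos": [-0.89,-0.49,0],"rot": [0,0,0],"fingers": 0.4},
  {"delta_pos": [-0.88,-0.49,0],"rot": [0,0,0],"fingers": 0.4},
  {"delta_pos": [-0.88,-0.49,0],"rot": [0,0,0],"fingers": 0.4},
  {"delta_pos": [0,0,0],"rot": [0,0,0],"fingers": 0.4},
  {"delta_pos": [0,0,0],"rot": [0,0,0],"fingers": 0.4},
])

```text
clock: 19.35
tcp_pos: [0.5494, 0.0368, 0.1779]
orientation: [-0.0, 0.592, 0.806, -0.0]
wrist_force: [-0.3, 0.4, -3.0]
finger_gap: 0.0606
```

```bash
python3 - <<'E'
from h import *
from workcell import env
from scipy.optimize import least_squares
p,d=env.read_camera("scene"); P=cloud("scene",d)
s=env.get_state(); t=s["tcp_pos"]; print(t.round(4),s["wrist_force"].round(2),s["finger_gap"],s["joint_pos"].round(3))
q=px("scene",[t[0],t[1],.12]).astype(int); x0=q[0]-60;y0=q[1]-75
cv2.imwrite("pics/s3.png",cv2.resize(p[y0:y0+140,x0:x0+120],None,fx=4,fy=4,interpolation=cv2.INTER_CUBIC)); print(x0,y0)
F=P.reshape(-1,3); e=t[2]-.0346
def side(P,c,r,z0,z1):
    m=(np.hypot(P[:,0]-c[0],P[:,1]-c[1])<r+.006)&(P[:,2]>z0)&(P[:,2]<z1);Q=P[m]
    f=least_squares(lambda a:np.hypot(Q[:,0]-a[0],Q[:,1]-a[1])-r,c,loss="soft_l1",f_scale=.001);return len(Q),f.x.round(4),abs(f.fun).mean().round(4)
print("cap",e,[side(F,(.55,.038),.0312,e+a,e+a+.006) for a in(.003,.009)],"body",side(F,(.55,.038),.026,.035,.078),"shoulder",side(F,(.55,.038),.031,.079,.084))
F0=np.load("pics/scene_P.npy").reshape(-1,3); print("neck0",side(F0,(.55,.038),.022,.0975,.108),"shoulder0",side(F0,(.55,.038),.031,.079,.084),"body0",side(F0,(.55,.038),.026,.035,.078),"cap0",side(F0,(.589,.236),.0312,.006,.02))
E
```

```text
[0.5496 0.0373 0.178 ] [-0.84 -0.35 -2.13] 0.060378036443857155 [-0.078  0.299 -0.153  1.119  0.     1.189]
232 141
cap 0.14337121548434567 [(41, array([0.5488, 0.039 ]), np.float64(0.0007)), (47, array([0.5488, 0.0384]), np.float64(0.0009))] body (198, array([0.55  , 0.0384]), np.float64(0.002)) shoulder (73, array([0.549 , 0.0385]), np.float64(0.0048))
neck0 (128, array([0.5504, 0.0379]), np.float64(0.0022)) shoulder0 (86, array([0.5485, 0.0386]), np.float64(0.0049)) body0 (200, array([0.5504, 0.0389]), np.float64(0.0018)) cap0 (95, array([0.5885, 0.2367]), np.float64(0.0011))
```

View pics/s3.png

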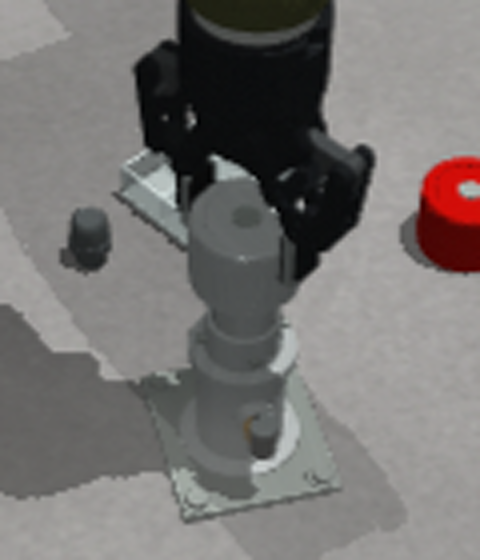

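The cap is upright in the fingers, centred over the neck to about 1.4 mm. I'll correct that and lower it onto the pins.

>>> arm_command([
  {"delta_pos": [-0.03,0.05,0.6],"rot": [0,0,0],"fingers": 0.4},
  {"delta_pos": [0,0,0.6],"rot": [0,0,0],"fingers": 0.4},
  {"delta_pos": [0,0,0.3],"rot": [0,0,0],"fingers": 0.4},
  {"delta_pos": [0,0,0.3],"rot": [0,0,0],"fingers": 0.4},
  {"delta_pos": [0,0,0.2],"rot": [0,0,0],"fingers": 0.4},
  {"delta_pos": [0,0,0],"rot": [0,0,0],"fingers": 0.4},
])

```text
clock: 20.0
tcp_pos: [0.5504, 0.0368, 0.1376]
orientation: [-0.0, 0.592, 0.806, -0.0]
wrist_force: [-0.3, 0.5, -3.2]
finger_gap: 0.0607
```

>>> arm_command([
  {"delta_pos": [0,0,0.1],"rot": [0,0,0],"fingers": 0.4},
  {"delta_pos": [0,0,0.1],"rot": [0,0,0],"fingers": 0.4},
  {"delta_pos": [0,0,0.1],"rot": [0,0,0],"fingers": 0.4},
  {"delta_pos": [0,0,0],"rot": [0,0,0],"fingers": 0.4},
])

```text
clock: 20.4
tcp_pos: [0.551, 0.0367, 0.1332]
orientation: [0.001, 0.592, 0.806, 0.0]
wrist_force: [-2.1, 0.2, 2.4]
finger_gap: 0.061
```

>>> arm_command([
  {"delta_pos": [0,0,0.08],"rot": [0,0,-0.01],"fingers": 0.4},
  {"delta_pos": [0,0,0.02],"rot": [0,0,-0.01],"fingers": 0.4},
  {"delta_pos": [0,0,0],"rot": [0,0,-0.01],"fingers": 0.4},
  {"delta_pos": [0,0,0],"rot": [0,0,-0.01],"fingers": 0.4},
  {"delta_pos": [0,0,0],"rot": [0,0,-0.01],"fingers": 0.4},
], squeeze=60)

```text
clock: 20.9
tcp_pos: [0.5507, 0.0375, 0.1329]
orientation: [0.0, 0.457, 0.889, 0.001]
wrist_force: [-7.5, 3.0, 14.7]
finger_gap: 0.0605
```

```bash
cat > st.py <<'E'
from workcell import env
import numpy as np
s=env.get_state(); o=s["orientation"]; print(s["clock"],s["tcp_pos"].round(4),"psi",round(np.degrees(2*np.arctan2(o[2],o[1])),1),s["wrist_force"].round(1),s["ft_torque"].round(2),round(s["finger_gap"],4),s["joint_pos"][5].round(2))
E
python3 st.py
```

```text
20.9 [0.5507 0.0375 0.1329] psi 125.6 [-7.5  3.  14.7] [ 0.5   1.52 -0.4 ] 0.0605 0.87
```

>>> arm_command([
  {"delta_pos": [0.05,-0.03,-0.03],"rot": [0,0,-0.01],"fingers": 0.4},
  {"delta_pos": [0,0,0],"rot": [0,0,-0.01],"fingers": 0.4},
  {"delta_pos": [0,0,0],"rot": [0,0,-0.01],"fingers": 0.4},
  {"delta_pos": [0,0,0],"rot": [0,0,-0.01],"fingers": 0.4},
  {"delta_pos": [0,0,0],"rot": [0,0,-0.01],"fingers": 0.4},
])

```text
clock: 21.4
tcp_pos: [0.5506, 0.0374, 0.133]
orientation: [0.001, 0.313, 0.95, 0.001]
wrist_force: [-3.4, 1.9, 10.6]
finger_gap: 0.0604
```

```bash
python3 st.py
```

```text
21.4 [0.5506 0.0374 0.133 ] psi 143.6 [-3.4  1.9 10.6] [ 0.29  0.72 -0.23] 0.0604 0.56
```

>>> arm_command([
  {"delta_pos": [0.03,0,0],"rot": [0,0,-0.01],"fingers": 0.4},
  {"delta_pos": [0,0,0],"rot": [0,0,-0.01],"fingers": 0.4},
  {"delta_pos": [0,0,0],"rot": [0,0,-0.01],"fingers": 0.4},
  {"delta_pos": [0,0,0],"rot": [0,0,-0.01],"fingers": 0.4},
  {"delta_pos": [0,0,0],"rot": [0,0,-0.01],"fingers": 0.4},
])

```text
clock: 21.9
tcp_pos: [0.5503, 0.0375, 0.133]
orientation: [0.002, 0.16, 0.987, 0.0]
wrist_force: [-1.4, 0.3, 8.1]
finger_gap: 0.0602
```

```bash
python3 st.py
```

```text
21.9 [0.5503 0.0375 0.133 ] psi 161.5 [-1.4  0.3  8.1] [ 0.1   0.53 -0.21] 0.0602 0.24
```

>>> arm_command([
  {"delta_pos": [0,0,0],"rot": [0,0,-0.01],"fingers": 0.4},
  {"delta_pos": [0,0,0],"rot": [0,0,-0.01],"fingers": 0.4},
  {"delta_pos": [0,0,0],"rot": [0,0,-0.01],"fingers": 0.4},
  {"delta_pos": [0,0,0],"rot": [0,0,-0.01],"fingers": 0.4},
  {"delta_pos": [0,0,0],"rot": [0,0,-0.01],"fingers": 0.4},
])

```text
clock: 22.4
tcp_pos: [0.5494, 0.0375, 0.1311]
orientation: [0.0, 0.004, 1.0, -0.0]
wrist_force: [-0.2, 0.0, -2.2]
finger_gap: 0.0601
```

```bash
python3 st.py
```

```text
22.4 [0.5494 0.0375 0.1311] psi 179.6 [-0.2  0.  -2.2] [ 0.05 -0.01 -0.06] 0.0601 -0.07
```

The cap dropped at yaw ≈180°: z fell and the load disappeared. Now I push it down.

>>> arm_command([
  {"delta_pos": [0,0,0.1],"rot": [0,0,0],"fingers": 0.4},
  {"delta_pos": [0,0,0.1],"rot": [0,0,0],"fingers": 0.4},
  {"delta_pos": [0,0,0.1],"rot": [0,0,0],"fingers": 0.4},
  {"delta_pos": [0,0,0],"rot": [0,0,0],"fingers": 0.4},
])

```text
clock: 22.8
tcp_pos: [0.5492, 0.0375, 0.1249]
orientation: [-0.0, 0.005, 1.0, -0.0]
wrist_force: [-0.5, -0.4, 0.6]
finger_gap: 0.0604
```

```bash
python3 st.py
```

```text
22.8 [0.5492 0.0375 0.1249] psi 179.4 [-0.5 -0.4  0.6] [ 0.05  0.13 -0.  ] 0.0604 -0.07
```

>>> arm_command([
  {"delta_pos": [0,0,0.1],"rot": [0,0,0],"fingers": 0.4},
  {"delta_pos": [0,0,0.1],"rot": [0,0,0],"fingers": 0.4},
  {"delta_pos": [0,0,0.1],"rot": [0,0,0],"fingers": 0.4},
  {"delta_pos": [0,0,0.1],"rot": [0,0,0],"fingers": 0.4},
  {"delta_pos": [0,0,0.05],"rot": [0,0,0],"fingers": 0.4},
  {"delta_pos": [0,0,0],"rot": [0,0,0],"fingers": 0.4},
], squeeze=80)

```text
clock: 23.4
tcp_pos: [0.5493, 0.0375, 0.1197]
orientation: [0.001, 0.005, 1.0, -0.0]
wrist_force: [-10.7, -0.3, 26.0]
finger_gap: 0.06
```

```bash
python3 st.py
```

```text
23.4 [0.5493 0.0375 0.1197] psi 179.4 [-10.7  -0.3  26. ] [ 0.05  2.05 -0.1 ] 0.06 -0.07
```

>>> arm_command([
  {"delta_pos": [0.05,0,-0.03],"rot": [0,0,0],"fingers": 0.4},
  {"delta_pos": [0,0,0],"rot": [0,0,0],"fingers": 0.4},
  {"delta_pos": [0,0,0],"rot": [0,0,0],"fingers": 0.4},
])

```text
clock: 23.7
tcp_pos: [0.5493, 0.0375, 0.1197]
orientation: [0.002, 0.005, 1.0, -0.0]
wrist_force: [-6.6, 1.0, 20.0]
finger_gap: 0.0599
```

```bash
python3 st.py; python3 - <<'E'
from h import *
from workcell import env
p,d=env.read_camera("scene"); np.save("pics/end.npy",d)
q=px("scene",[.5493,.0375,.1]).astype(int); x0=q[0]-45;y0=q[1]-50
A=cv2.resize(p[y0:y0+96,x0:x0+88],None,fx=6,fy=6,interpolation=cv2.INTER_CUBIC)
q=px("scene",[.523,-.213,.12]).astype(int)
B=cv2.resize(p[q[1]-48:q[1]+48,q[0]-20:q[0]+24],None,fx=6,fy=6,interpolation=cv2.INTER_CUBIC)
cv2.imwrite("pics/s4.png",np.hstack([A,B]))
E
```

```text
23.7 [0.5493 0.0375 0.1197] psi 179.4 [-6.6  1.  20. ] [-0.02  1.28 -0.03] 0.0599 -0.07
```

View pics/s4.png

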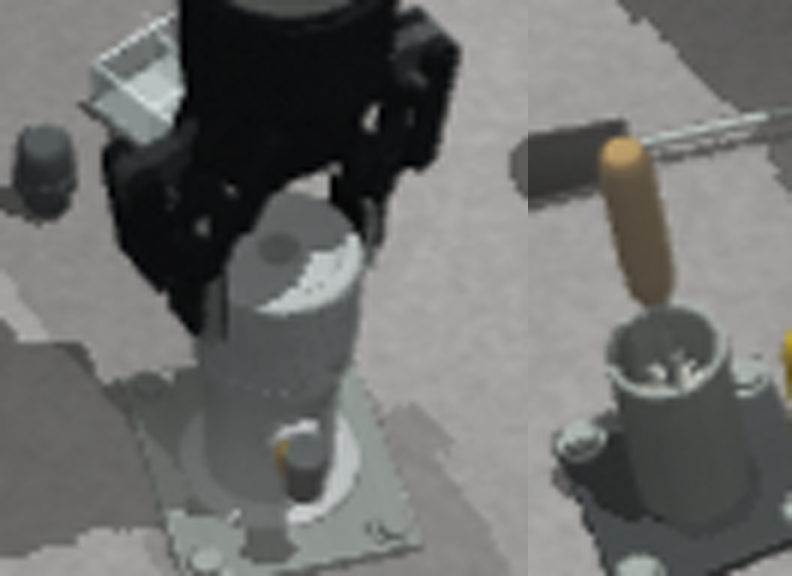

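The cap sits flush on the shoulder with no visible gap (at about (285,375)), and the brush stands in its tube. One depth check of the crown height, then I hand in.

```bash
python3 - <<'E'
from h import *
from workcell import env
F=cloud("scene",np.load("pics/end.npy")).reshape(-1,3)
Q=F[(np.hypot(F[:,0]-.55,F[:,1]-.038)<.026)&(abs(F[:,2]-.131)<.012)]
A=np.c_[Q[:,:2]-[.55,.038],np.ones(len(Q))]
k=abs(Q[:,2]-np.median(Q[:,2]))<.005
c=np.linalg.lstsq(A[k],Q[k,2],rcond=None)[0]; ok=c[2]; print(len(Q),np.median(Q[:,2]),c.round(4))
F0=np.load("pics/scene_P.npy").reshape(-1,3); Q=F0[(np.hypot(F0[:,0]-.589,F0[:,1]-.236)<.024)&(F0[:,2]>.035)]; print("cap crown on bench",np.median(Q[:,2]))
E
```

```text
257 0.1301373360571748 [-0.0015  0.0034  0.1301]
cap crown on bench 0.045231902248205086
```

```bash
python3 -c "
from workcell import env
print(env.hand_in())"; python3 st.py
```

```text
the job is handed in; nothing more can be done
None
the job is handed in; nothing more can be done
```

I scrubbed the trap, put the brush back and seated the cap. I handed the job in at about 24 s on the clock, with the fingers still gripping the cap and pushing it home. No verdict was reported.

- **Brush:** I took both strokes down to about 20 mm above the bench (the bore floor is at 15 mm) and drew the bristles back up between them and after. The brush is back in its stand, let go. Its handle is within about 1 mm of where it started, and it stands upright.
- **Cap:** I centred it in the fingers with two grips at right angles, set it on the pins and turned it about 72° until it dropped over them. I then pushed it down against its spring.
- **Last checks on the cap:**
    - Its crown measured 84.9 mm higher than when it stood on the bench, against 85 mm expected.
    - It is level to about 0.2°, and no gap shows in the picture.
    - The gap between the fingers is 60 mm, and the wrist shows 20 N of push.
- **Disagreements:** A sideways force of about 7 N remained at the wrist (11 N before I eased it). The two cameras differed by about 4 mm in x, and the fingers read 60 mm on the 62 mm cap.
- **Other objects:** I kept clear of everything else on the bench and felt no contact with it. I did not measure those objects again at the end.

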